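# Bring the inspection camera up to its focus stop

### The job

The small inspection camera on the bench rides on a rail carriage that a spring brake holds fast. Press the rubber pad in the middle of the carriage down with a fingertip to free the brake and, keeping it pressed, push the carriage along the rail in one go until it rests against the steel stop at the specimen end; then let the pad up so the brake holds it there. Do not drag the carriage or let the pad up on the way, do not lift or shift the stand or its stop, and leave the things lying around it where they are.

Things in the scene. Friction and masses are not known exactly. Their poses are not given: they have to be found in the camera images.
- stand: Loose camera stand, about 3.6 kg: grey base plate 150 x 340 x 14 mm (x, y, z); origin at the centre of its underside. A 30 mm wide aluminium rail, top at z = 50 mm, runs along its y axis at x = 0, between end blocks 54 mm high (inner faces at y = -140 and +140). Specimen end is +y. Its yaw gives the rail's direction.
- specimen (a point): Middle of the clear specimen plate, 30 x 26 mm, top 65 mm above the bench, upright on a post beside the rail on the stand at x = +56, y = +150 mm. It marks the end the camera looks at.
- carriage (a joint): Place of the white carriage on the rail, in m: its centre is at stand y = -95 mm + value, so it grows towards the specimen. With the brake free it runs against about 1.5 N, and stays where it is left.
- pad (a joint): How far the pad is pressed in, in m: 0 (within 0.5 mm) at rest, 0.005 fully down. It starts down at about 12 N and takes 14 N fully down; a spring lifts it again. Less than 1 mm down, the brake holds the carriage with about 8 N; from 2 mm down it is free.
- pad_top (a point): Centre of the top of the black ribbed rubber pad in the carriage's middle, 46 mm across the rail x 62 mm along it, 72 mm above the bench, 67 mm when fully down. At both its ends stand white lips of the carriage, 8 mm thick, 64 mm wide, tops 80 mm above the bench, 66 mm apart inside; a fingertip on the pad can push on the lip. Its sides are open.
- lens (a point): Front of the camera's lens. The camera tube, 26 mm thick, 105 mm long, top 63 mm above the bench, is fixed to the carriage parallel to the rail, at stand x = +56 mm, and looks towards the specimen.
- carriage_nose (a point): Middle of the carriage's end face towards the specimen, 70 mm above the bench, 41 mm in stand +y from the pad's centre (the carriage is 82 mm long). It meets stop_face when the carriage rests against the stop.
- stop (a joint): Where the steel stop is clamped, in m: its face towards the carriage is at stand y = 60 mm + value. Locked by a thumbscrew; not to be shifted (it gives way only above about 60 N).
- stop_face (a point): Point on the stop's face towards the carriage, 70 mm above the bench, over the rail's middle. The stop is a steel block astride the rail, 50 mm wide, 16 mm along the rail, top 77 mm above the bench, with a white index line on top by that face and a black thumbscrew on its stand -x side.
- eyepiece: Bystander: loose black eyepiece standing upright, 36 mm across, 56 mm high; origin at the centre of its underside.
- objective: Bystander: loose steel objective lens standing upright, 24 mm across, 42 mm high; origin at the centre of its underside.
- slide_box: Bystander: loose white slide box lying flat, 85 x 36 x 22 mm; origin at the centre of its underside.
- driver: Bystander: loose screwdriver with black handle lying flat, 150 mm long along its x, at most 35 mm thick.

How it is judged:
By the outcome, as a careful person would: the job done as asked, in the order asked, and still so for the second after the job is handed in, with the robot touching nothing.
It also fails if it takes over 38 s, if anything falls off the work surface, if the arm or the gripper's body presses on something with over 40 N, if the wrist force passes 120 N, or if a joint passes its speed limit or range.

### The arm

A 6-joint arm with a two-finger parallel gripper is mounted at the origin on the work surface. World frame = base frame: x ahead of the robot, y to its left, z up, the work surface at z = 0. Lengths are in m, angles in rad, forces in N, time in s.
With the tool pointing down it reaches from about 0.3 to 0.775 m from the base axis. Payload 14.6 kg.
Tool frame: the origin (TCP) lies midway between the tips of the shut fingers; the grasp point (between the pads) lies 19 mm behind it (ctrl.tcp_to_grasp is the z of the grasp point in the tool frame, in m); z points along the fingers, y is the line along which they close (so a half turn about z gives the same grasp; the last joint's range is limited). The gripper opens to 94 mm and grips with 3 to 60 N. Pads are 16 mm wide; open, the fingers measure 119 mm over their backs; the gripper's body (75 mm by 177 mm) begins 78 mm behind the grasp point.
Start: joints at [1.143, 0.3, 1.521, -0, 1.321, -0.067], TCP at [0.194, 0.515, 0.176] pointing down, gripper open.
Joint ranges: [-3.03, 3.03], [-0.79, 2.21], [0.23, 2.52], [-1.04, 4.18], [0, 3.07], [-2.55, 2.55]. Speed limits (rad/s): [2.22, 2.22, 2.57, 3.14, 3.14, 3.14].

### API

Orientations are given as [roll, pitch, yaw] about the fixed x, y, z axes, in that order (R = Rz(yaw) Ry(pitch) Rx(roll)).
In Python, from station import monitor, camera, ctrl gives the robot as it stands.
- The arm moves only by the tool apply_moves, never from a script. Its argument "plan" is one flat list of numbers, 4 for each row, row after row: the shift along the tool's x, y, z in mm, then the turn about the tool's z in rad. In form: [dx, dy, dz, spin, dx, dy, dz, spin, ...]. A call has 1 to 20 rows; each row shifts and turns the commanded pose from where the row before left it, along the tool's axes as they then stand; what a row does not reach is not made up. A row lasts 1/10 s, in which the tool goes at most 50 mm and 8.59 degrees, less where a joint would pass 70% of its speed; a pose out of reach is approached as far as the arm can. A call is refused whole if a number of a shift passes 50 or a number of a turn 0.15, either way. A call with a gripper value outside its range is refused whole. "hand" is the gripper command: -1 is shut, 1 is fully open, values between are in proportion, set as the call begins (left out, the last holds). The fingers move at their own pace and stop on an object; "squeeze" is the grip in N (left out, the last holds). Time passes only in rows, so rows that do not move let the fingers close. It gives the time, the measured TCP pose, the force, the opening and the grip force at its end, in the units of the state.
- monitor.get_obs(): the state, without advancing time (a new reading comes with each control period).
- camera(name): name is "scene" or "top"; returns a dict with "image" (400x640x3 uint8, red, green, blue), "range_z" (400x640 float32, m along the optical axis (not along the pixel's ray), 0 where there is no reading), "mtx" (3x3 intrinsics, pixels), "distortion" ([k1, k2, p1, p2, k3] as OpenCV has them; the pictures are not rectified), "rvec" (rotation vector, rad) and "tvec" (3), from world to camera coordinates, as OpenCV has them. Camera axes: x right, y down, z forward; pixel columns grow to the right and rows downward; lengths in m; the calibration is good to about 2 mm. A picture is of the moment at which its call begins.
- ctrl.hand_in(): hands the job in; it is judged then, once.
The state is a dict: "time_s": time; "qpos": joint angles; "joint_vel": joint speeds; "tau": joint torques, N m; "ee_pos": TCP position; "eef_rot": TCP orientation; "force": force on the tool from outside, world axes, zero at the start; "moment": the same for the moment, N m; "grip_width": finger opening in m; "grip_force": force on a finger pad.
Only numpy, scipy, OpenCV 4.12 (cv2) and the standard library are available. Lean on these libraries where they do the work, as an engineer would, in place of code of your own. Each camera call takes 0.05 s, during which the arm holds its last target. There are 200 camera calls.

## Working session

There is one attempt and no reset: what is moved stays moved. The work goes in short steps, Python scripts to look and compute and a tool call to move; the robot and the scene stay as the last step left them, time stands still between calls to the robot, and variables do not carry over. Pictures are saved under pics/ and viewed, at most 10 in all, crops included, and the job is handed in when it is done.

Besides the shell and the picture viewer there is one more tool, called after ">>>" by a JSON object that holds its "op" and its "data". apply_moves: Moves the arm, as the interface text tells. Its arguments: {"type":"object","properties":{"plan":{"type":"array","items":{"type":"number"}},"hand":{"type":"number"},"squeeze":{"type":"number"}},"required":["plan"]}

```bash
mkdir -p pics; cat > h.py <<'E'
import numpy as np,cv2
from station import monitor,camera,ctrl
def cloud(d):
    h,w=d["range_z"].shape
    u,v=np.meshgrid(np.arange(w),np.arange(h))
    p=cv2.undistortPoints(np.stack([u,v],-1).reshape(-1,1,2).astype(float),d["mtx"],d["distortion"]).reshape(h,w,2)
    z=d["range_z"]
    c=np.dstack([p[...,0]*z,p[...,1]*z,z])
    R=cv2.Rodrigues(np.array(d["rvec"],float))[0]
    P=(c-np.array(d["tvec"]).reshape(3))@R
    P[z==0]=np.nan
    return P
E
python3 - <<'E'
from h import *
for n in("top","scene"):
    d=camera(n);cv2.imwrite(f"pics/{n}0.png",d["image"][...,::-1]);np.savez(n+"0.npz",P=cloud(d),im=d["image"])
o=monitor.get_obs();print(o)
E
```

```text
{'time_s': 0.1, 'qpos': array([ 1.14339485e+00,  3.00461768e-01,  1.52150144e+00,  1.04959723e-05,
        1.32074514e+00, -6.65940749e-02]), 'joint_vel': array([-0.00065891,  0.00114274, -0.00253691,  0.00158569, -0.00043872,
        0.00084663]), 'tau': array([ 1.89917249e-03, -5.32652020e+01, -3.53277612e+01,  7.10565923e-02,
        2.35790637e-02, -5.79589505e-05]), 'ee_pos': array([0.19404947, 0.51433812, 0.17592517]), 'eef_rot': array([-3.14048011e+00, -8.43877374e-05,  2.78078260e+00]), 'force': array([-0.01673947,  0.31640273, -0.42192806]), 'moment': array([ 0.00217126, -0.04852883, -0.07074069]), 'grip_force': 0.0, 'grip_width': 0.09430201918634704}
```

View pics/top0.png

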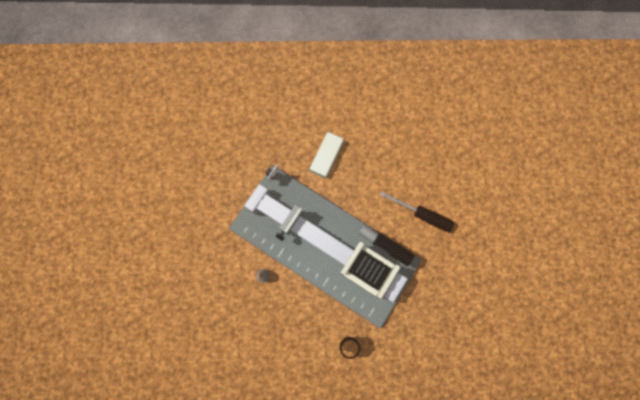

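View pics/scene0.png

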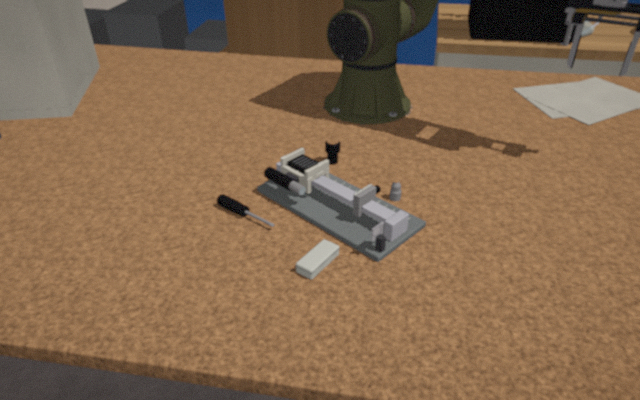

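Top view: the carriage pad is at about (371,270), the stop at (291,219), and the specimen at (275,172), upper left. The eyepiece is at (350,347), the objective at (265,275), the driver at (420,212) and the box at (327,155). The arm is out of view.

```bash
python3 - <<'E'
from h import *
f=np.load("top0.npz");P=f["P"];im=f["im"]
Z=P[...,2];v,u=np.mgrid[:400,:640]
reg=(u>220)&(u<425)&(v>160)&(v<330)
def rect(m,s):
    q=P[m][:,:2].astype(np.float32);r=cv2.minAreaRect(q*1000);print(s,m.sum(),np.round(r[0],1),np.round(r[1],1),round(r[2],1),"z",np.nanmedian(Z[m]).round(4));return r
print("bench z",np.nanmedian(Z[300:380,100:200]))
rect(reg&(Z>.009)&(Z<.02),"plate")
rect(reg&(Z>.045)&(Z<.058)&(u>240)&(u<410),"rail")
car=reg&(Z>.0655)&(u>335);rect(car,"car")
rect(car&(Z>.076),"lips");rect(car&(Z<.075)&(Z>.068)&(im.sum(2)<240),"pad")
rect(reg&(Z>.068)&(u<310)&(u>275)&(v>200)&(v<240),"stop")
for n,(a,b) in dict(pad=(371,270),stop=(291,219),spec=(275,172),lens=(363,232)).items(): print(n,P[b-1:b+2,a-1:a+2].reshape(-1,3).mean(0).round(4))
for n,(a,b) in dict(eye=(350,347),obj=(265,275),drv=(434,218)).items(): print(n,P[b,a].round(4))
I=im[150:340,215:430];cv2.imwrite("pics/c0.png",cv2.resize(I,None,fx=3,fy=3,interpolation=2)[...,::-1])
E
```

```text
bench z 0.00031609715634362754
plate 9008 [533.1  -7.7] [352.6 263.4] 62.7 z 0.0143
rail 2552 [535.3  -9.4] [324.4 101.4] 56.2 z 0.0513
car 1339 [478.  -86.3] [82.2 91.2] 56.7 z 0.0731
lips 360 [466.6 -78.9] [82.2 64.1] 56.7 z 0.0803
pad 782 [466.6 -79.5] [60.5 44. ] 57.4 z 0.0724
stop 301 [551.   63.7] [16.5 65.3] 56.5 z 0.0771
pad [ 0.4655 -0.0816  0.0723]
stop [0.5562 0.0578 0.077 ]
spec [0.6491 0.0897 0.0507]
lens [ 0.5338 -0.0707  0.0593]
eye [ 0.3295 -0.046  -0.0004]
obj [0.4603 0.1073 0.0366]
drv [ 0.5629 -0.2084  0.0252]
```

View pics/c0.png

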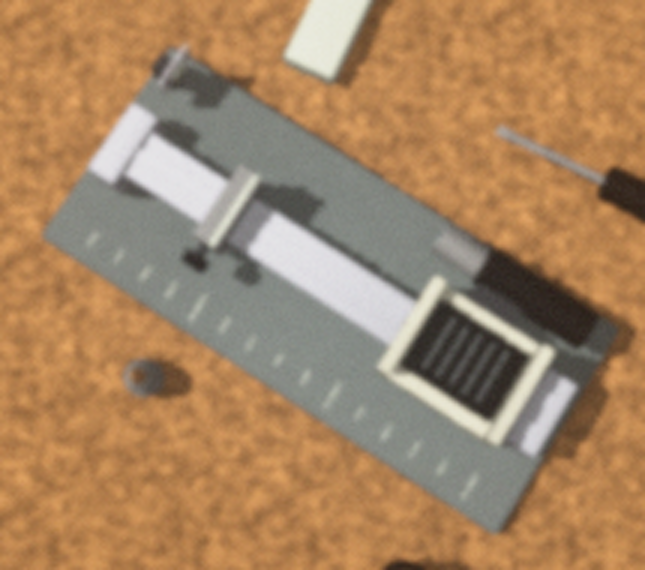

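The crop confirms the layout: pad centre at about (0.467,-0.079), rail heading 56.7°, and about 116 mm of travel to the stop. I'll shut the hand, align tool y with the rail and go above the pad.

>>> {"op": "apply_moves", "data": {"plan": [0,0,0,0.11,0,0,0,0.11,-30.8,-18.3,0,0,-30.8,-18.3,0,0,-30.8,-18.3,0,0,-30.8,-18.3,0,0,-30.8,-18.3,0,0,-30.8,-18.3,0,0,-30.8,-18.3,0,0,-30.8,-18.3,0,0,-30.8,-18.3,0,0,-30.8,-18.3,0,0,-30.8,-18.3,0,0,-30.8,-18.3,0,0,-30.8,-18.3,0,0,-30.8,-18.3,0,0,-30.8,-18.3,0,0,-30.8,-18.3,0,0,-30.8,-18.3,0,0,-30.8,-18.3,0,0], "hand": -1, "squeeze": 20}}

```text
time_s: 2.1
ee_pos: [0.4772, -0.0665, 0.1763]
eef_rot: [-3.141, -0.0, 2.561]
force: [0.1, 0.3, -1.0]
grip_width: 0.0008
grip_force: 0.0
```

>>> {"op": "apply_moves", "data": {"plan": [0,0,25,0,0,0,25,0,0,0,20,0,0,0,16,0,0,0,0,0,0,0,0,0]}}

```text
time_s: 2.7
ee_pos: [0.477, -0.065, 0.0908]
eef_rot: [-3.142, -0.0, 2.561]
force: [0.1, 0.0, 0.2]
grip_width: 0.0002
grip_force: 0.0
```

```bash
python3 - <<'E'
from h import *
o=monitor.get_obs();print(o["ee_pos"],o["force"],o["eef_rot"])
d=camera("scene");P=cloud(d);np.savez("s1.npz",P=P,im=d["image"])
cv2.imwrite("pics/s1.png",cv2.resize(d["image"][110:260,240:440],None,fx=4,fy=4,interpolation=2)[...,::-1])
t=np.array([.549,.836]);n=np.array([.836,-.549]);c=np.array([.4666,-.079])
q=P.reshape(-1,3);q=q[np.isfinite(q[:,0])]
s=(q[:,:2]-c)@t;a=(q[:,:2]-c)@n
for lo,hi in((.092,.10),(.10,.115),(.076,.088)):
    m=(q[:,2]>lo)&(q[:,2]<hi)&(abs(s)<.06)&(abs(a)<.05)
    print(lo,m.sum(),np.percentile(s[m],[2,50,98]).round(4),np.percentile(a[m],[2,50,98]).round(4))
E
```

```text
[ 0.47698572 -0.06499918  0.09081466] [0.14411119 0.04840507 0.20369814] [-3.14150675e+00 -1.58582337e-04  2.56084025e+00]Traceback (most recent call last):
  File "<stdin>", line 10, in <module>
    return _quantile_unchecked(
        a, q, axis, out, overwrite_input, method, keepdims, weights)
    return _ureduce(a,
                    func=_quantile_ureduce_func,
    ...<5 lines>...
                    overwrite_input=overwrite_input,
                    method=method)
    r = func(a, **kwargs)
    result = _quantile(arr,
                       quantiles=q,
    ...<2 lines>...
                       out=out,
                       weights=wgt)
    slices_having_nans = np.isnan(arr[-1, ...])
                                  ~~~^^^^^^^^^
IndexError: index -1 is out of bounds for axis 0 with size 0
```

View pics/s1.png

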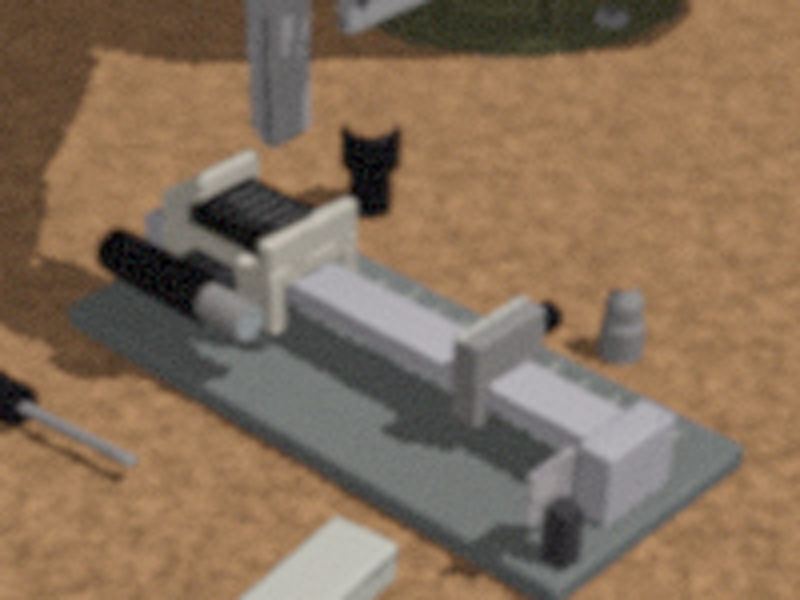

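The picture shows the tip at crop (280,140), well above the pad at (255,215). I expected it closer, so I'll check by projection.

```bash
python3 - <<'E'
from h import *
o=monitor.get_obs();print(o["ee_pos"],o["qpos"])
for n in("scene","top"):
    d=camera(n);P=cloud(d)
    pts=np.array([o["ee_pos"],[.4666,-.079,.072]])
    uv=cv2.projectPoints(pts,np.array(d["rvec"],float),np.array(d["tvec"],float),d["mtx"],d["distortion"])[0].reshape(-1,2)
    print(n,uv.round(1))
    if n=="scene":
        print("crop",((uv-[240,110])*4).round())
        for r in (137,140,142,144,146): print(r,P[r,308:314].round(3).tolist()[::2])
    else: cv2.imwrite("pics/t1.png",cv2.resize(d["image"][150:340,215:430],None,fx=3,fy=3)[...,::-1])
E
```

```text
[ 0.47724941 -0.06504771  0.0912297 ] [-2.11512675e-01  2.41695190e-01  1.80720082e+00 -1.79414623e-05
  1.09191735e+00 -1.20159276e+00]
scene [[309.9 156.9]
 [304.6 161.7]]
crop [[280. 188.]
 [259. 207.]]
137 [[0.486, -0.066, 0.142], [0.492, -0.061, 0.145], [0.487, -0.057, 0.143]]
140 [[0.489, -0.065, 0.137], [0.487, -0.062, 0.136], [0.487, -0.058, 0.136]]
142 [[0.49, -0.065, 0.133], [0.489, -0.061, 0.133], [0.493, -0.057, 0.135]]
144 [[0.488, -0.066, 0.127], [0.49, -0.061, 0.129], [0.486, -0.058, 0.127]]
146 [[0.487, -0.066, 0.122], [0.272, -0.11, 0.001], [0.269, -0.106, -0.0]]
top [[362.2 262.7]
 [369.5 269.4]]
```

View pics/t1.png

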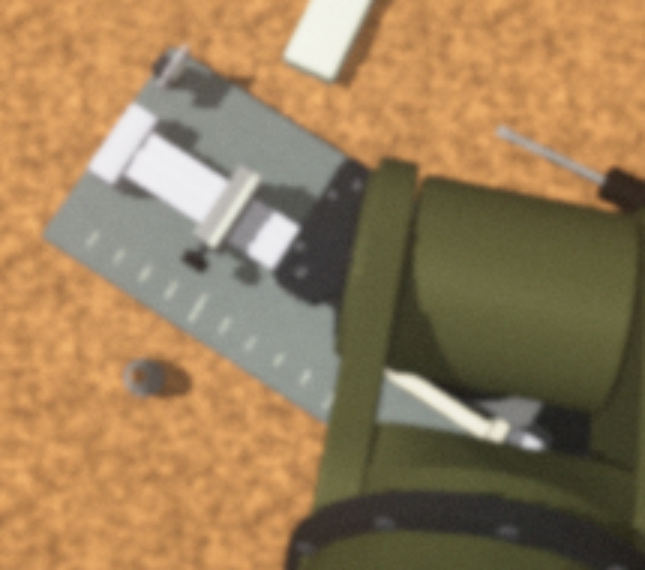

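The depth puts the visible tip at z≈0.12, but the TCP reports 0.091. The top view is blocked by the arm. I'll go down to a height that is safe either way and look again.

>>> {"op": "apply_moves", "data": {"plan": [0,0,5,0,0,0,5,0,0,0,4,0,0,0,0,0,0,0,0,0]}}

```text
time_s: 3.35
ee_pos: [0.4769, -0.065, 0.0764]
eef_rot: [-3.142, -0.0, 2.561]
force: [-0.4, -0.8, 1.2]
grip_width: 0.0006
grip_force: 0.0
```

```bash
python3 - <<'E'
from h import *
o=monitor.get_obs();print(o["ee_pos"],o["force"])
d=camera("scene");P=cloud(d)
cv2.imwrite("pics/s2.png",cv2.resize(d["image"][60:210,240:400],None,fx=4,fy=4,interpolation=2)[...,::-1])
t=np.array([.549,.836]);n=np.array([.836,-.549]);c=o["ee_pos"][:2]
q=P.reshape(-1,3);q=q[np.isfinite(q[:,0])]
s=(q[:,:2]-c)@t;a=(q[:,:2]-c)@n
for lo in np.arange(.08,.2,.01):
    m=(q[:,2]>lo)&(q[:,2]<lo+.01)&(abs(s)<.03)&(abs(a)<.03)
    if m.sum(): print(lo.round(3),m.sum(),np.percentile(s[m],[2,50,98]).round(4),np.percentile(a[m],[2,50,98]).round(4))
E
```

```text
[ 0.47690748 -0.06500325  0.07638027] [-0.35786025 -0.83771485  1.16136509]
0.08 17 [0.0194 0.0237 0.0265] [-0.0262  0.0093  0.0282]
0.1 16 [-0.0086 -0.0002  0.0073] [-0.0079  0.0076  0.0112]
0.11 53 [-0.0103  0.0066  0.0137] [-0.0074  0.0074  0.0121]
0.12 61 [-0.0101  0.0095  0.0144] [-0.0099  0.008   0.0112]
0.13 69 [-0.0109  0.0097  0.014 ] [-0.0092  0.0075  0.0107]
0.14 68 [-0.0117  0.0099  0.0144] [-0.0098  0.0077  0.0109]
0.15 72 [-0.0112  0.0094  0.0151] [-0.0098  0.0077  0.0118]
0.16 73 [-0.0111  0.0109  0.015 ] [-0.0094  0.0075  0.0111]
0.17 76 [-0.0115  0.0105  0.0149] [-0.0092  0.0078  0.0107]
0.18 72 [-0.0097  0.0109  0.015 ] [-0.0095  0.0071  0.0109]
0.19 22 [0.0062 0.0132 0.0226] [-0.0076  0.0094  0.0122]
```

View pics/s2.png

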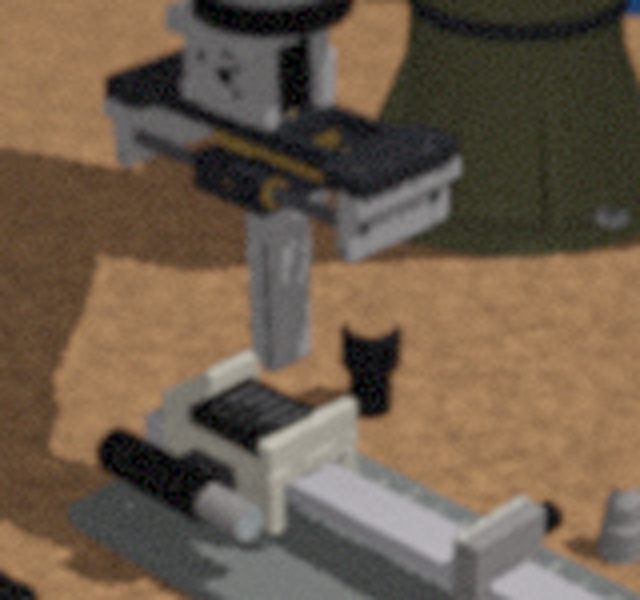

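The picture shows the tip at crop (280,365), about z=0.105. So the fingers end about 28 mm short of the reported TCP, and I'll descend by force.

>>> {"op": "apply_moves", "data": {"plan": [0,-2,8,0,0,0,8,0,0,0,6,0,0,0,3,0,0,0,0,0]}}

```text
time_s: 3.9
ee_pos: [0.4756, -0.0666, 0.0509]
eef_rot: [-3.141, -0.001, 2.561]
force: [-0.0, -0.2, 0.7]
grip_width: 0.0003
grip_force: 0.0
```

>>> {"op": "apply_moves", "data": {"plan": [0,0,1,0,0,0,1,0,0,0,1,0,0,0,1,0,0,0,0,0]}}

```text
time_s: 4.4
ee_pos: [0.4758, -0.0667, 0.0474]
eef_rot: [-3.142, -0.0, 2.561]
force: [-0.1, 0.3, 0.2]
grip_width: 0.0002
grip_force: 0.0
```

```bash
python3 - <<'E'
from h import *
d=camera("scene")
cv2.imwrite("pics/s3.png",cv2.resize(d["image"][130:190,260:340],None,fx=8,fy=8,interpolation=2)[...,::-1])
E
```

```text
(no output)
```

View pics/s3.png

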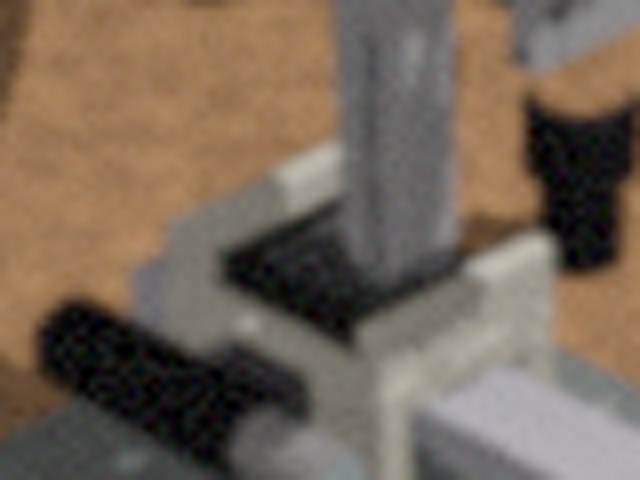

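The tip (crop ~(400,275)) is just above the pad, centred across it and clear of the front lip. I'll keep going down by force.

>>> {"op": "apply_moves", "data": {"plan": [0,0,1,0,0,0,1,0,0,0,0,0]}}

```text
time_s: 4.75
ee_pos: [0.4761, -0.0668, 0.046]
eef_rot: [3.142, 0.001, 2.561]
force: [-2.8, -0.6, 7.6]
grip_width: -0.0
grip_force: 3.7
```

>>> {"op": "apply_moves", "data": {"plan": [0,0,1,0,0,0,1,0,0,0,0,0]}}

```text
time_s: 5.05
ee_pos: [0.4765, -0.0672, 0.0453]
eef_rot: [3.141, 0.002, 2.561]
force: [-8.4, -1.6, 24.5]
grip_width: 0.0002
grip_force: 10.7
```

The force is too high for so little travel, and it has a lateral part. I'll back off and look.

>>> {"op": "apply_moves", "data": {"plan": [0,0,-2,0,0,0,-2,0,0,0,0,0,0,0,0,0]}}

```text
time_s: 5.45
ee_pos: [0.4758, -0.0666, 0.0473]
eef_rot: [-3.142, -0.0, 2.561]
force: [0.2, 0.1, 0.6]
grip_width: 0.0004
grip_force: 0.0
```

```bash
python3 - <<'E'
from h import *
o=monitor.get_obs();print(o["ee_pos"],o["force"],o["moment"])
t=np.array([.549,.836]);n=np.array([.836,-.549]);c=np.array([.4666,-.079])
P=np.nanmean([cloud(camera("scene")) for _ in range(4)],0)
P0=np.load("scene0.npz")["P"]
for nm,A in(("before",P0),("now",P)):
    q=A.reshape(-1,3);q=q[np.isfinite(q[:,0])]
    s=(q[:,:2]-c)@t;a=(q[:,:2]-c)@n
    def st(m,k): print(nm,k,m.sum(),np.percentile(s[m],[2,50,98]).round(4),np.percentile(a[m],[2,50,98]).round(4),np.percentile(q[m,2],[2,50,98]).round(4)) if m.sum()>2 else 0
    st((q[:,2]>.045)&(q[:,2]<.078)&(s>.034)&(s<.06)&(abs(a)<.035),"nose face")
    st((q[:,2]>.076)&(q[:,2]<.083)&(s>.025)&(s<.06)&(abs(a)<.04),"lip top front")
    st((q[:,2]>.076)&(q[:,2]<.083)&(s<-.025)&(s>-.06)&(abs(a)<.04),"lip top rear")
    st((q[:,2]>.068)&(q[:,2]<.0755)&(abs(s)<.03)&(abs(a)<.022),"pad")
    st((q[:,2]>.05)&(q[:,2]<.078)&(s>.13)&(s<.17)&(abs(a)<.03),"stop")
    if nm=="now":
        for lo in np.arange(.078,.11,.004): st((q[:,2]>lo)&(q[:,2]<lo+.004)&(abs(s-.015)<.03)&(abs(a)<.02),"tip")
E
```

```text
[ 0.47577361 -0.06661774  0.04727868] [0.17996525 0.09562812 0.56600233] [ 0.0180732   0.00293557 -0.04374313]
before nose face 381 [0.0354 0.0408 0.0583] [-0.0281  0.0043  0.0332] [0.0455 0.0588 0.0776]
before lip top front 91 [0.0322 0.0388 0.0422] [-0.0292  0.0013  0.0331] [0.0763 0.0788 0.0809]
before lip top rear 83 [-0.0413 -0.035  -0.0307] [-0.0287  0.0001  0.0309] [0.0762 0.0788 0.0813]
before pad 269 [-0.0279 -0.0028  0.0222] [-0.0203  0.0013  0.0213] [0.069  0.0715 0.0736]
before stop 156 [0.1327 0.1629 0.1696] [-0.0218  0.0154  0.0278] [0.0501 0.075  0.0778]
now nose face 378 [0.036  0.0407 0.0577] [-0.0283  0.0044  0.0331] [0.0463 0.0589 0.0772]
now lip top front 92 [0.0332 0.0389 0.0417] [-0.0294  0.0038  0.0323] [0.0762 0.0789 0.0801]
now lip top rear 76 [-0.0405 -0.035  -0.0325] [-0.0244  0.005   0.0326] [0.0761 0.079  0.0804]
now pad 185 [-0.0287 -0.0038  0.0225] [-0.0191  0.0072  0.0215] [0.0704 0.0715 0.0727]
now stop 153 [0.1335 0.1634 0.1696] [-0.0224  0.015   0.0263] [0.0501 0.0758 0.0774]
now tip 52 [0.0117 0.0365 0.0415] [-0.017   0.0064  0.0181] [0.0783 0.0791 0.0819]
now tip 17 [0.0059 0.0211 0.0283] [-0.0048  0.0095  0.0114] [0.0829 0.0845 0.0858]
now tip 23 [0.0058 0.0235 0.0281] [-0.0053  0.0092  0.0104] [0.0862 0.088  0.0897]
now tip 24 [0.0073 0.0271 0.0288] [-0.0056  0.0085  0.0103] [0.0904 0.0922 0.0939]
now tip 24 [0.0069 0.0229 0.0287] [-0.0065  0.0089  0.0106] [0.094  0.0962 0.0978]
now tip 23 [0.0057 0.0262 0.0294] [-0.0077  0.0084  0.0105] [0.0981 0.0997 0.102 ]
now tip 23 [0.0051 0.0265 0.0287] [-0.0061  0.0088  0.0104] [0.1021 0.1042 0.1057]
now tip 26 [0.0057 0.0246 0.0288] [-0.0046  0.0092  0.0108] [0.1063 0.1079 0.1097]
```

The tip is over the pad (s=5..29 mm, lip starts at 33), and the carriage, lips and stop have not moved. I'll press lightly again and look at the tip height, the pad and the moment while it is in contact.

>>> {"op": "apply_moves", "data": {"plan": [0,0,1,0,0,0,1,0,0,0,1,0,0,0,0,0,0,0,0,0]}}

```text
time_s: 6.15
ee_pos: [0.4763, -0.0669, 0.0457]
eef_rot: [3.141, 0.001, 2.561]
force: [-6.8, -0.6, 17.9]
grip_width: 0.0006
grip_force: 7.5
```

```bash
python3 - <<'E'
from h import *
t=np.array([.549,.836]);n=np.array([.836,-.549]);c=np.array([.4666,-.079])
L=[];
for _ in range(8):
    d=camera("scene");L.append(cloud(d));o=monitor.get_obs()
print(o["ee_pos"],o["force"].round(1),o["moment"].round(2))
P=np.nanmean(L,0);P0=np.load("scene0.npz")["P"]
s=(P[...,:2]-c)@t;a=(P[...,:2]-c)@n
for col in (306,308,310,312):
  print(col,[(r,round(s[r,col]*1e3),round(a[r,col]*1e3),round(P[r,col,2]*1e3,1)) for r in range(158,172)])
m=(abs(P0[...,2]-.0715)<.003)&(abs((P0[...,:2]-c)@t)<.025)&(abs((P0[...,:2]-c)@n)<.018)&(abs(P[...,2]-.07)<.006)
print("pad dz mm",m.sum(),np.nanmedian((P-P0)[...,2][m])*1e3)
cv2.imwrite("pics/s4.png",cv2.resize(np.mean([d["image"]],0).astype(np.uint8)[130:190,260:340],None,fx=8,fy=8,interpolation=2)[...,::-1])
E
```

```text
[ 0.47626693 -0.06690054  0.04566698] [-6.4 -0.2 17.2] [0.01 1.16 0.03]
306 [(158, 14, 9, np.float64(90.5)), (159, 14, 9, np.float64(88.1)), (160, 14, 9, np.float64(85.6)), (161, 13, 8, np.float64(82.6)), (162, 14, 9, np.float64(80.8)), (163, 14, 9, np.float64(78.6)), (164, 13, 9, np.float64(75.7)), (165, 14, 10, np.float64(73.9)), (166, 14, 10, np.float64(71.7)), (167, 17, 13, np.float64(72.0)), (168, 19, 15, np.float64(71.2)), (169, 23, 18, np.float64(71.7)), (170, 34, 30, np.float64(79.2)), (171, 37, 32, np.float64(79.3))]
308 [(158, 21, 10, np.float64(93.6)), (159, 21, 10, np.float64(91.5)), (160, 21, 10, np.float64(89.2)), (161, 21, 10, np.float64(86.7)), (162, 21, 11, np.float64(84.4)), (163, 21, 10, np.float64(81.9)), (164, 21, 10, np.float64(79.2)), (165, 21, 10, np.float64(77.1)), (166, 17, 7, np.float64(71.7)), (167, 20, 10, np.float64(71.7)), (168, 23, 12, np.float64(71.5)), (169, 35, 24, np.float64(79.5)), (170, 38, 27, np.float64(79.6)), (171, 40, 30, np.float64(79.3))]
310 [(158, 28, 11, np.float64(96.6)), (159, 27, 10, np.float64(93.9)), (160, 27, 11, np.float64(91.7))
[... 154 characters left out ...]
64(71.8)), (166, 20, 4, np.float64(71.6)), (167, 23, 7, np.float64(71.7)), (168, 35, 18, np.float64(79.2)), (169, 38, 22, np.float64(79.6)), (170, 40, 24, np.float64(79.0)), (171, 41, 24, np.float64(77.3))]
312 [(158, 28, 6, np.float64(94.7)), (159, 28, 6, np.float64(92.4)), (160, 28, 5, np.float64(89.7)), (161, 27, 5, np.float64(86.9)), (162, 28, 5, np.float64(84.8)), (163, 25, 3, np.float64(80.6)), (164, 18, -4, np.float64(72.4)), (165, 20, -2, np.float64(71.4)), (166, 23, 1, np.float64(71.7)), (167, 35, 13, np.float64(79.5)), (168, 39, 17, np.float64(80.2)), (169, 40, 18, np.float64(78.6)), (170, 41, 19, np.float64(77.2)), (171, 41, 19, np.float64(74.7))]
pad dz mm 132 0.22271630629269734
```

View pics/s4.png

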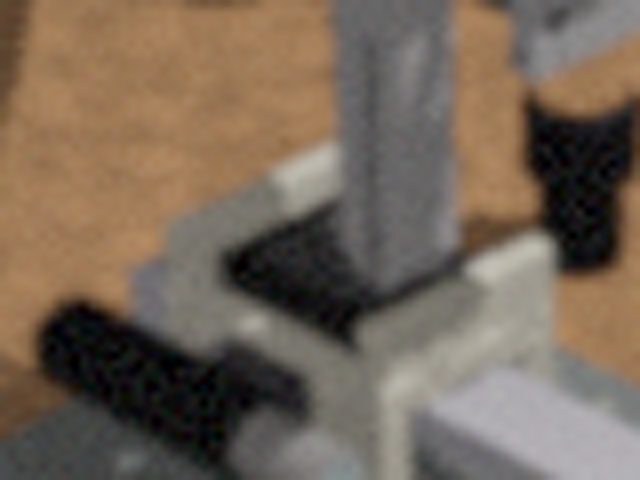

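The tip touches the pad (tip bottom ~72 mm, pad top 71.7 mm, still up) at crop ~(385,285). The fingertip is chamfered, with its lowest edge over s≈14 mm. I'll raise the force step by step.

>>> {"op": "apply_moves", "data": {"plan": [0,0,1,0,0,0,0.5,0,0,0,0,0,0,0,0,0]}}

```text
time_s: 6.95
ee_pos: [0.4765, -0.0669, 0.0453]
eef_rot: [3.141, 0.002, 2.561]
force: [-11.1, 0.9, 32.5]
grip_width: 0.0005
grip_force: 13.7
```

The pad does not move at 32 N, so something other than the pad may be carrying the load. I'll lift, shift to the pad's centre and try again.

>>> {"op": "apply_moves", "data": {"plan": [0,0,-2,0,0,0,-3,0,0,0,-3,0,0,-5,0,0,0,-5,0,0,0,-5,0,0,0,0,0,0,0,0,3,0,0,0,2,0,0,0,1,0,0,0,0,0]}}

```text
time_s: 8.05
ee_pos: [0.4675, -0.0791, 0.0447]
eef_rot: [-3.141, -0.0, 2.561]
force: [-0.2, 0.3, 0.6]
grip_width: 0.0004
grip_force: 0.0
```

>>> {"op": "apply_moves", "data": {"plan": [0,0,1,0,0,0,0.5,0,0,0,0,0,0,0,0,0]}}

```text
time_s: 8.45
ee_pos: [0.4676, -0.0792, 0.0435]
eef_rot: [3.142, -0.0, 2.561]
force: [-0.0, 0.4, 0.1]
grip_width: 0.0004
grip_force: 0.0
```

At the centre there is no contact even lower, so the front lip was in the way before. I'll press here.

>>> {"op": "apply_moves", "data": {"plan": [0,0,1,0,0,0,1,0,0,0,0,0,0,0,0,0]}}

```text
time_s: 8.85
ee_pos: [0.4678, -0.0792, 0.0423]
eef_rot: [3.141, 0.001, 2.561]
force: [-5.0, 0.8, 11.3]
grip_width: 0.0004
grip_force: 6.0
```

>>> {"op": "apply_moves", "data": {"plan": [0,0,1,0,0,0,0,0,0,0,0,0]}}

```text
time_s: 9.15
ee_pos: [0.4679, -0.0792, 0.0413]
eef_rot: [3.141, 0.001, 2.561]
force: [-4.4, 1.9, 12.1]
grip_width: 0.0007
grip_force: 6.2
```

The pad is yielding now at 12 N. I'll press on to nearly full depth.

>>> {"op": "apply_moves", "data": {"plan": [0,0,1,0,0,0,1,0,0,0,0.8,0,0,0,0,0,0,0,0,0]}}

```text
time_s: 9.65
ee_pos: [0.4679, -0.0792, 0.0386]
eef_rot: [3.141, 0.001, 2.561]
force: [-4.9, 2.0, 13.5]
grip_width: 0.0005
grip_force: 6.7
```

>>> {"op": "apply_moves", "data": {"plan": [0,0,0.3,0,0,1,0,0,0,2,0,0,0,3,0,0,0,5,0,0,0,6,0,0,0,6,0,0,0,6,0,0,0,6,0,0,0,6,0,0,0,6,0,0,0,6,0,0,0,6,0,0,0,6,0,0,0,6,0,0,0,6,0,0,0,6,0,0,0,6,0,0,0,4,0,0,0,3,0,0]}}

```text
time_s: 11.65
ee_pos: [0.521, 0.0014, 0.0385]
eef_rot: [3.141, 0.001, 2.561]
force: [-4.5, 2.1, 13.9]
grip_width: 0.0005
grip_force: 6.7
```

>>> {"op": "apply_moves", "data": {"plan": [0,3,0,0,0,3,0,0,0,3,0,0,0,2,0,0,0,1,0,0]}}

```text
time_s: 12.15
ee_pos: [0.5275, 0.0113, 0.0386]
eef_rot: [3.141, 0.001, 2.561]
force: [-3.2, 1.1, 13.2]
grip_width: 0.0003
grip_force: 6.7
```

```bash
cat > m.py <<'E'
from h import *
t=np.array([.549,.836]);n=np.array([.836,-.549]);c=np.array([.4666,-.079])
L=[]
for _ in range(3):
    d=camera("scene");L.append(cloud(d))
o=monitor.get_obs();f=o["force"]
print("tcp s,a",((o["ee_pos"][:2]-c)@t).round(4),((o["ee_pos"][:2]-c)@n).round(4),o["ee_pos"][2].round(4),"F t,n,z",f[:2]@t,f[:2]@n,f[2])
q=np.nanmean(L,0).reshape(-1,3);q=q[np.isfinite(q[:,0])]
s=(q[:,:2]-c)@t;a=(q[:,:2]-c)@n;z=q[:,2]
def st(m,k): print(k,m.sum(),np.percentile(s[m],[2,50,98]).round(4),z[m].mean().round(4)) if m.sum() else print(k,0)
st((abs(z-.079)<.0012)&(abs(abs(a)-.021)<.012)&(s>.05)&(s<.12),"rear lip top")
st((abs(z-.079)<.0012)&(abs(abs(a)-.021)<.012)&(s>.12)&(s<.17),"front lip top")
st((abs(z-.076)<.0015)&(abs(a)<.024)&(s>.15)&(s<.18),"stop top")
st((abs(z-.07)<.004)&(abs(a)<.022)&(s>.07)&(s<.14),"pad")
st((z>.03)&(z<.062)&(abs(a-.056)<.012)&(s>-.06)&(s<.2),"tube")
st((z>.045)&(z<.058)&(abs(a)<.026)&(s>.2)&(s<.3),"endblock")
cv2.imwrite("pics/m%d.png"%(o["time_s"]*100),cv2.resize(d["image"][110:260,240:440],None,fx=4,fy=4,interpolation=2)[...,::-1])
E
python3 m.py; ls pics
```

```text
tcp s,a 0.109 0.0014 0.0386 F t,n,z -0.2941935790805563 -3.465972602903081 14.314471431249157
rear lip top 45 [0.0681 0.0732 0.1164] 0.0792
front lip top 60 [0.1253 0.1464 0.1505] 0.079
stop top 115 [0.1583 0.1661 0.1735] 0.0762
pad 235 [0.0745 0.1066 0.1286] 0.0678
tube 445 [0.0569 0.1213 0.1587] 0.056
endblock 409 [0.2016 0.2374 0.2544] 0.0507
c0.png
m1230.png
s1.png
s2.png
s3.png
s4.png
scene0.png
t1.png
top0.png
```

The carriage follows: it has travelled about 108 mm with the pad 3.7 mm down, and about 9 mm is left. I'll creep.

>>> {"op": "apply_moves", "data": {"plan": [0,1,0,0,0,1,0,0,0,1,0,0,0,1,0,0,0,1,0,0,0,1,0,0,0,1,0,0]}}

```text
time_s: 13.0
ee_pos: [0.5313, 0.0171, 0.0386]
eef_rot: [3.141, 0.001, 2.561]
force: [-3.5, 1.2, 12.7]
grip_width: 0.0002
grip_force: 6.7
```

>>> {"op": "apply_moves", "data": {"plan": [0,0.5,0,0,0,0.5,0,0,0,0.5,0,0,0,0.5,0,0]}}

```text
time_s: 13.4
ee_pos: [0.532, 0.0181, 0.0384]
eef_rot: [-3.141, 0.001, 2.561]
force: [-6.7, -5.5, 13.9]
grip_width: 0.0002
grip_force: 6.7
```

```bash
python3 m.py
```

```text
tcp s,a 0.1171 0.0013 0.0384 F t,n,z -7.043647647743601 -2.7782946185085517 14.604275884500797
rear lip top 44 [0.0763 0.081  0.116 ] 0.0792
front lip top 65 [0.1243 0.1541 0.1605] 0.0792
stop top 136 [0.1563 0.1658 0.1738] 0.0763
pad 222 [0.0823 0.1124 0.1367] 0.0679
tube 452 [0.065  0.1273 0.1669] 0.0561
endblock 405 [0.2016 0.2377 0.2543] 0.0507
```

The push force rose sharply to 7 N and the carriage travel matches the stop, so it is in contact. I'll let the pad up vertically and retreat.

>>> {"op": "apply_moves", "data": {"plan": [0,0,0,0,0,0,-1,0,0,0,-1,0,0,0,-1,0,0,0,-1,0,0,0,-1,0,0,0,-1,0,0,0,-2,0,0,0,-4,0,0,0,-8,0,0,0,-15,0,0,0,-20,0,0,0,-20,0,0,0,-20,0,0,0,0,0,0,0,0,0]}}

```text
time_s: 15.15
ee_pos: [0.5317, 0.0186, 0.1322]
eef_rot: [3.141, 0.0, 2.561]
force: [-0.1, 0.3, -0.3]
grip_width: 0.0007
grip_force: 0.0
```

```bash
python3 m.py; ls -t pics|head -1; cp pics/$(ls -t pics|head -1) pics/fin.png
```

```text
tcp s,a 0.1171 0.0005 0.1313 F t,n,z 0.1706288206369168 -0.7653010214193161 0.7961410667480364
rear lip top 50 [0.0761 0.0802 0.0839] 0.0792
front lip top 56 [0.1497 0.154  0.1578] 0.0791
stop top 136 [0.1565 0.1653 0.1739] 0.0763
pad 353 [0.0827 0.1107 0.1389] 0.0714
tube 458 [0.065  0.1267 0.1669] 0.0561
endblock 405 [0.2013 0.2377 0.2544] 0.0507
m1530.png
```

View pics/fin.png

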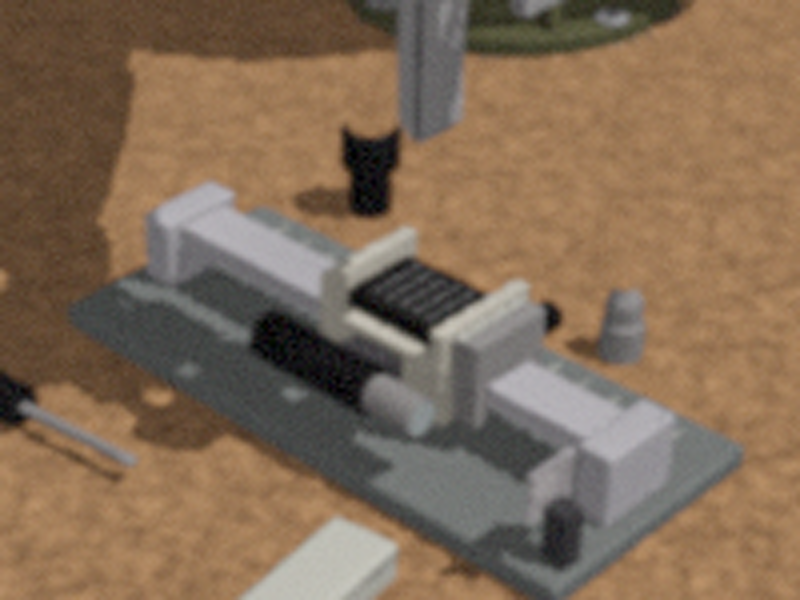

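The carriage rests against the stop (crop ~(455,340)). The pad is up at 71.4 mm, and the stand and the bystanders are at the same pixels as before. The gripper is clear.

```bash
python3 -c "
from station import ctrl
print(ctrl.hand_in())"
```

```text
the job is handed in; nothing more can be done
None
```

I pushed the carriage about 116 mm against the steel stop in one pressed stroke, then let the pad up so the brake holds it there; the last picture shows the stand, stop and loose items where they were. An earlier try nearer the front lip, apparently resting on it, pressed with up to 32 N without moving the pad or the carriage. The job is handed in.

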